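# Top up a standoff feeder from its tipping cup

### The arm

A 7-joint arm with a two-finger parallel gripper is mounted at the origin on a cart in front of the work surface, level with it; the furniture and walls round the work are solid. World frame = base frame: x ahead of the robot, y to its left, z up, the work surface at z = 0. Lengths are in m, angles in rad, forces in N, time in s.
With the tool pointing down it reaches from about 0.4 to 0.875 m from the base axis. Payload 19.3 kg.
Tool frame: the origin (TCP) lies at the very end of the fingers, on their centre line; the grasp point (between the pads) lies 19 mm behind it; z points along the fingers, y is the line along which they close (so a half turn about z gives the same grasp; the last joint's range is limited). The gripper opens to 85 mm and grips with 20 to 120 N. Pads are 22 mm wide; open, the fingers measure 114 mm over their backs; the gripper's body (76 mm by 85 mm) begins 54 mm behind the grasp point. The pads swing forward as they close: fully open they stand 13 mm farther back than shut.
Start: joints at [-0.07, 0.521, -0.036, 1.599, 0.021, 1.021, -0.113], TCP at [0.625, -0, 0.231] pointing down, gripper open.
Joint ranges: [-2.91, 2.91], [-0.3, 2.13], [-1.5, 1.42], [0.17, 2.43], [-1.26, 4.41], [0.16, 1.93], [-2.52, 2.52]. Speed limits (rad/s): [1.89, 1.89, 2.39, 2.39, 3.01, 3.01, 3.01].

### API

Orientations are given as [roll, pitch, yaw] about the fixed x, y, z axes, in that order (R = Rz(yaw) Ry(pitch) Rx(roll)).
In Python, from workcell import bot gives the robot as it stands.
- The arm moves only by the shell command python3 -m crank 'ROWS' [FORCE]. ROWS is a JSON object of lists of equal length, an entry for each row: "travel": the shift along the world's x, y, z in cm, a list of three; "turn": the turn, a rotation vector about the world's x, y, z in degrees, a list of three; "gripper": the closure, from 0 (fully open) to 1 (shut). A call has exactly 5 rows; each row is the pose to reach, as a shift and turn from the pose commanded when the call began; what a row does not reach only later rows make up. A row lasts 1/10 s, in which the tool goes at most 50 mm and 8.59 degrees, less where a joint would pass 70% of its speed; a pose out of reach is approached as far as the arm can. A call with a gripper value outside its range is refused whole. The fingers move at their own pace and stop on an object; FORCE is the grip in N (left out, the last holds). Time passes only in rows, so rows that repeat a pose let the fingers close, or fill a call up. It gives the time, the measured TCP pose, the force, the opening and the grip force at its end, in the units of the state.
- bot.observe(): the state, without advancing time (a new reading comes with each control period).
- bot.grab_frame(name): name is "scene" or "side" or "wrist"; returns a dict with "pixels" (400x640x3 uint8, red, green, blue), "fx", "fy", "cx", "cy" (pixels), "extrinsics" (4x4, takes a point from world to camera coordinates). Camera axes: x right, y down, z forward; pixel columns grow to the right and rows downward; lengths in m; the calibration is good to about 2 mm. A picture is of the moment at which its call begins. There is no depth.
- bot.job_done(): hands the job in; it is judged then, once.
The state is a dict: "clock": time; "qpos": joint angles; "qd": joint speeds; "joint_efforts": joint torques, N m; "position": TCP position; "tool_rot": TCP orientation; "force": force on the tool from outside, world axes, zero at the start; "moment": the same for the moment, N m; "grip_width": finger opening in m; "finger_force": force on a finger pad.
Only numpy, scipy, OpenCV 4.12 (cv2) and the standard library are available. Lean on these libraries where they do the work, as an engineer would, in place of code of your own. Each camera call takes 0.05 s, during which the arm holds its last target. There are 200 camera calls.

### The job

Press the front edge of the feeder's lid down until its catch lets go and the lid springs open. Then press the tip lever slowly: when the standoffs in the cup begin to slide, hold the cup at that tilt, easing it on only if they stop, until three, four or five of the eight have dropped into the hopper (more would jam the track). Let the cup come back down with the rest still in it, and leave the lid standing open with nothing knocked about.

Things in the scene. Friction and masses are not known exactly. Their poses are not given: they have to be found in the camera images.
- feeder: Feeder: grey hopper box fixed to the bench. Origin under the box's middle at bench level; x axis to its back (away from the lid's free edge), y axis left to the tipping cup, z up. Box x -58 to 60, y -72 to 55 mm, walls up to z 80 mm. Hopper inside x -40 to 54, y -67 to 49 mm, floor z 31 mm. A standoff with z below 75 mm in this frame is in the hopper.
- lid (a joint): Black hopper lid, 112 x 112 x 4 mm, hinged along its back edge (feeder x 56, z 76 mm). rad: 0 shut and caught, -0.078 pressed in to its stop (8 mm down at the push pad), 1.75 sprung open, just past upright, 190 mm high. About 2 N at the push pad presses it in; press it in by 6 mm or more, then let go: a spring swings it open in about a second.
- lid_push (a point): Centre of the ribbed rubber push pad (22 mm along feeder x, 50 mm along y) on top of the lid, 14 mm from its front free edge; 80 mm above the bench when shut.
- cup (a joint): Aluminium tipping cup on a shaft along feeder x at y 95, z 110 mm. rad: 0 at rest; positive: rear raised, lip dipped to the hopper; stop 0.75. Moved by the tip lever; its weight brings it back, damped, when the lever is let go. Standoffs begin to slide at 0.15 to 0.4 rad (friction varies); one to three drop, then the flow stops at a held tilt until it grows by 0.02 to 0.15.
- cup_lip (a point): Middle of the cup's pouring lip, inner side. Cup at rest: boat-shaped trough, inside 32 mm wide, floor an arc of 113 mm radius, lowest 120 mm above the bench at feeder y 119; it rises to this lip (y 73, z 130 mm) and to the rear wall (y 186, z 142 mm). A 35 degree chute below the lip leads into the hopper. Standoffs with feeder y above 68 and z above 118 mm are in the cup.
- lever_pad (a point): Top centre of the black thumb pad (22 mm along feeder x, 26 mm along y) of the tip lever, in front of the box, 62 mm from the cup's shaft. At rest the lever rises 15 degrees to the pad (132 mm above the bench); pressing it straight down by d mm tilts the cup by about d/62 rad. Takes about 2 N, falling by a quarter or more as standoffs shift. Press slower than 50 mm/s.
- standoff1: Brass hexagonal standoff, 12 mm across flats, 28 mm long, about 23 g, axis along its own x; origin at its centre. All eight alike, side by side across the cup, number 1 nearest the lip at the start and number 8 at the rear; they cannot pass one another in the cup.
- standoff2: Brass hexagonal standoff, 12 mm across flats, 28 mm long, about 23 g, axis along its own x; origin at its centre. All eight alike, side by side across the cup, number 1 nearest the lip at the start and number 8 at the rear; they cannot pass one another in the cup.
- standoff3: Brass hexagonal standoff, 12 mm across flats, 28 mm long, about 23 g, axis along its own x; origin at its centre. All eight alike, side by side across the cup, number 1 nearest the lip at the start and number 8 at the rear; they cannot pass one another in the cup.
- standoff4: Brass hexagonal standoff, 12 mm across flats, 28 mm long, about 23 g, axis along its own x; origin at its centre. All eight alike, side by side across the cup, number 1 nearest the lip at the start and number 8 at the rear; they cannot pass one another in the cup.
- standoff5: Brass hexagonal standoff, 12 mm across flats, 28 mm long, about 23 g, axis along its own x; origin at its centre. All eight alike, side by side across the cup, number 1 nearest the lip at the start and number 8 at the rear; they cannot pass one another in the cup.
- standoff6: Brass hexagonal standoff, 12 mm across flats, 28 mm long, about 23 g, axis along its own x; origin at its centre. All eight alike, side by side across the cup, number 1 nearest the lip at the start and number 8 at the rear; they cannot pass one another in the cup.
- standoff7: Brass hexagonal standoff, 12 mm across flats, 28 mm long, about 23 g, axis along its own x; origin at its centre. All eight alike, side by side across the cup, number 1 nearest the lip at the start and number 8 at the rear; they cannot pass one another in the cup.
- standoff8: Brass hexagonal standoff, 12 mm across flats, 28 mm long, about 23 g, axis along its own x; origin at its centre. All eight alike, side by side across the cup, number 1 nearest the lip at the start and number 8 at the rear; they cannot pass one another in the cup.
- board_small: Small green circuit board with components, 34 x 50 x 14 mm, loose bystander; origin under its centre.
- driver: Black-handled screwdriver, 176 mm long, lying on the bench, loose bystander; origin under its centre.
- tweezers: Steel tweezers, 119 mm long, lying on the bench, loose bystander; origin under its centre.

How it is judged:
On the way, in this order (a step that is already met when the one before it is completed fails the run):
1. the lid has sprung open while the cup is still level (value of joint lid above 1.3 rad and value of joint cup below 0.1 rad), for 0.2 s.
2. with the lid open and at least one standoff dropped, the cup is held tilted (over 0.1 rad, turning slower than 0.2 rad/s) for 0.3 s (value of joint lid above 1.3 rad and y of standoff1 in the frame of feeder between -0.068 and 0.05 m and x of standoff1 in the frame of feeder between -0.042 and 0.056 m and z of standoff1 in the frame of feeder between 0.025 and 0.075 m and value of joint cup above 0.1 rad and velocity of joint cup between -0.2 and 0.2 rad/s), for 0.3 s.
At the end, for the whole second after the job is handed in: The lid stands open (over 1.3 rad), the cup is back at rest (below 0.06 rad), three, four or five standoffs (those nearest the lip: 1 to 3, perhaps 4 and 5) lie in the hopper and all the others in the cup, none elsewhere, all at rest (below 0.05 m/s) (value of joint lid above 1.3 rad and value of joint cup below 0.06 rad and y of standoff1 in the frame of feeder between -0.068 and 0.05 m and x of standoff1 in the frame of feeder between -0.042 and 0.056 m and z of standoff1 in the frame of feeder between 0.025 and 0.075 m and y of standoff2 in the frame of feeder between -0.068 and 0.05 m and x of standoff2 in the frame of feeder between -0.042 and 0.056 m and z of standoff2 in the frame of feeder between 0.025 and 0.075 m and y of standoff3 in the frame of feeder between -0.068 and 0.05 m and x of standoff3 in the frame of feeder between -0.042 and 0.056 m and z of standoff3 in the frame of feeder between 0.025 and 0.075 m and ((y of standoff4 in the frame of feeder between -0.068 and 0.05 m and x of standoff4 in the frame of feeder between -0.042 and 0.056 m and z of standoff4 in the frame of feeder between 0.025 and 0.075 m) or (y of standoff4 in the frame of feeder between 0.068 and 0.19 m and x of standoff4 in the frame of feeder between -0.016 and 0.016 m and z of standoff4 in the frame of feeder between 0.118 and 0.17 m)) and ((y of standoff5 in the frame of feeder between -0.068 and 0.05 m and x of standoff5 in the frame of feeder between -0.042 and 0.056 m and z of standoff5 in the frame of feeder between 0.025 and 0.075 m) or (y of standoff5 in the frame of feeder between 0.068 and 0.19 m and x of standoff5 in the frame of feeder between -0.016 and 0.016 m and z of standoff5 in the frame of feeder between 0.118 and 0.17 m)) and y of standoff6 in the frame of feeder between 0.068 and 0.19 m and x of standoff6 in the frame of feeder between -0.016 and 0.016 m and z of standoff6 in the frame of feeder between 0.118 and 0.17 m and y of standoff7 in the frame of feeder between 0.068 and 0.19 m and x of standoff7 in the frame of feeder between -0.016 and 0.016 m and z of standoff7 in the frame of feeder between 0.118 and 0.17 m and y of standoff8 in the frame of feeder between 0.068 and 0.19 m and x of standoff8 in the frame of feeder between -0.016 and 0.016 m and z of standoff8 in the frame of feeder between 0.118 and 0.17 m and linear speed of each of standoff1, standoff2, standoff3, standoff4, standoff5, standoff6, standoff7, standoff8 below 0.05 m/s); the robot touches nothing.
It fails at once if the cup is tipped fast (over 1.5 rad/s) (velocity of joint cup above 1.5 rad/s).
It fails at once if the small board is moved by more than 30 mm (distance of board_small from where it was at the start of the episode above 0.03 m).
It fails at once if the screwdriver is moved by more than 30 mm (distance of driver from where it was at the start of the episode above 0.03 m).
It fails at once if the tweezers is moved by more than 30 mm (distance of tweezers from where it was at the start of the episode above 0.03 m).
It also fails if it takes over 54 s, if anything falls off the work surface, if the arm or the gripper's body presses on something with over 40 N, if the wrist force passes 120 N, or if a joint passes its speed limit or range.

## Working session

There is one attempt and no reset: what is moved stays moved. The work goes in short steps, Python scripts to look and compute and a shell command to move; the robot and the scene stay as the last step left them, time stands still between calls to the robot, and variables do not carry over. Pictures are saved under pics/ and viewed, at most 10 in all, crops included, and the job is handed in when it is done.

```bash
mkdir -p pics; cat > h.py <<'E'
import numpy as np, cv2, sys
from workcell import bot
def grab(n,out=None):
    f=bot.grab_frame(n); im=np.array(f["pixels"])[:,:,::-1].copy()
    if out: cv2.imwrite("pics/"+out+".png",im)
    return f,im
def P(f):
    K=np.array([[f["fx"],0,f["cx"]],[0,f["fy"],f["cy"]],[0,0,1]]); return K@np.array(f["extrinsics"])[:3]
def tri(Pa,a,Pb,b):
    X=cv2.triangulatePoints(Pa,Pb,np.float64(a).reshape(2,1),np.float64(b).reshape(2,1))[:,0]; return X[:3]/X[3]
E
python3 - <<'E'
from h import *
import pickle
fs={}
ims=[]
for n in("scene","side","wrist"):
    f,im=grab(n,n+"0"); fs[n]=P(f); print(n,np.round(np.linalg.inv(np.array(f["extrinsics"])),2).tolist(),f["fx"])
pickle.dump(fs,open("P.pkl","wb"))
print({k:np.round(v,3) for k,v in bot.observe().items()})
E
```

```text
scene [[-0.81, -0.27, 0.51, 0.09], [-0.58, 0.36, -0.73, 0.9], [0.01, -0.89, -0.45, 0.51], [0.0, 0.0, 0.0, 1.0]] 381.43519805704807
side [[0.99, -0.06, 0.08, 0.47], [-0.1, -0.62, 0.78, -0.37], [0.01, -0.78, -0.63, 0.65], [0.0, 0.0, 0.0, 1.0]] 398.742701153765
wrist [[1.0, 0.0, -0.0, 0.63], [-0.0, -0.96, -0.27, 0.07], [-0.0, 0.27, -0.96, 0.37], [0.0, 0.0, 0.0, 1.0]] 308.796747106454
{'clock': np.float64(0.15), 'qpos': array([-0.07 ,  0.522, -0.036,  1.6  ,  0.021,  1.021, -0.113]), 'qd': array([-0.001,  0.   , -0.   , -0.001, -0.001, -0.   ,  0.   ]), 'joint_efforts': array([ 0.0000e+00, -9.2738e+01,  1.9800e+00, -3.7005e+01,  1.8000e-02,
        6.0000e-03, -0.0000e+00]), 'position': array([ 0.625, -0.   ,  0.231]), 'tool_rot': array([-3.141,  0.   ,  1.571]), 'force': array([ 0.842, -0.091,  0.235]), 'moment': array([0.037, 0.006, 0.043]), 'finger_force': np.float64(0.0), 'grip_width': np.float64(0.086)}
```

View pics/scene0.png

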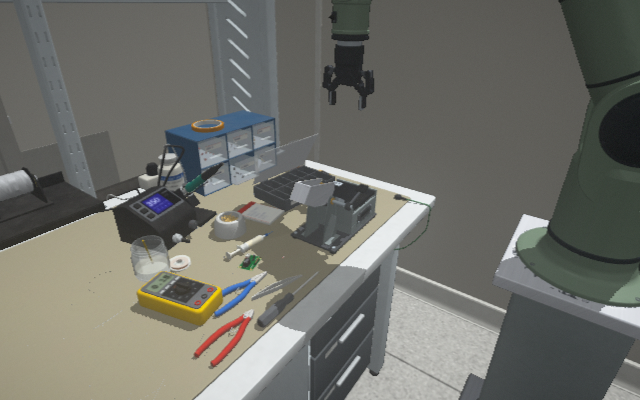

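View pics/side0.png

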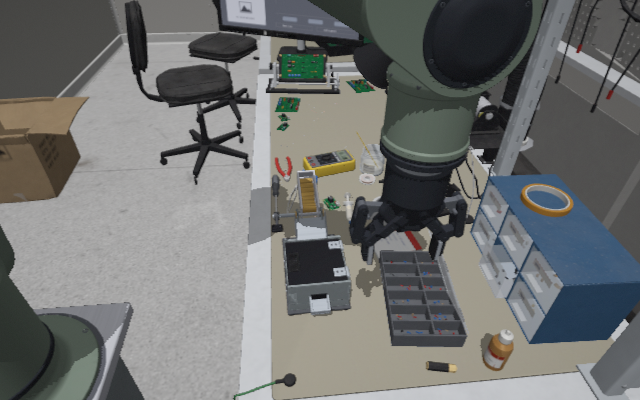

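The scene view shows the feeder at (335,215). In the side view the feeder is at (318,272), with the cup of standoffs at (308,190) and the lever pad near (277,228). I'll enlarge these.

```bash
python3 - <<'E'
import cv2,numpy as np
a=cv2.imread("pics/scene0.png")[165:265,285:385]; b=cv2.imread("pics/side0.png")[165:325,260:360]
a=cv2.resize(a,(400,400),interpolation=cv2.INTER_CUBIC);b=cv2.resize(b,None,fx=3.75,fy=3.75,interpolation=cv2.INTER_CUBIC)
o=np.zeros((600,775,3),np.uint8);o[:400,:400]=a;o[:,400:]=b;cv2.imwrite("pics/c1.png",o)
E
```

```text
(no output)
```

View pics/c1.png

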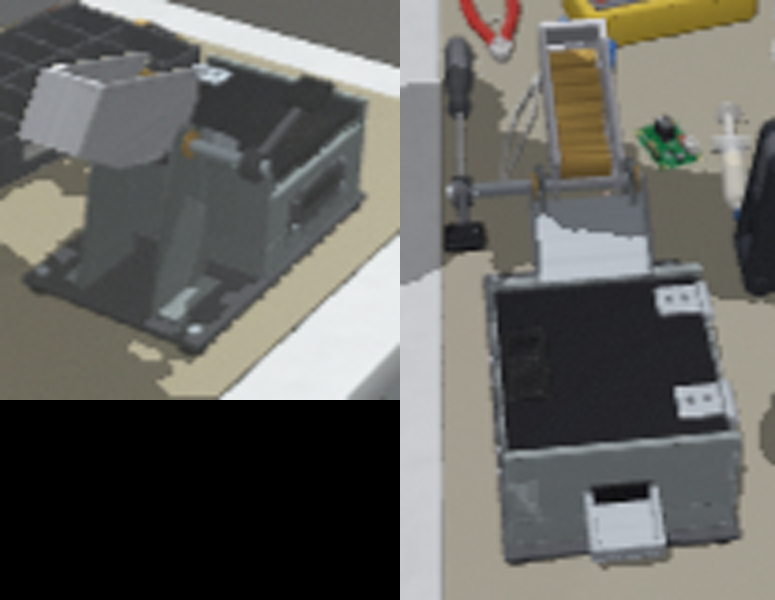

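View pics/wrist0.png

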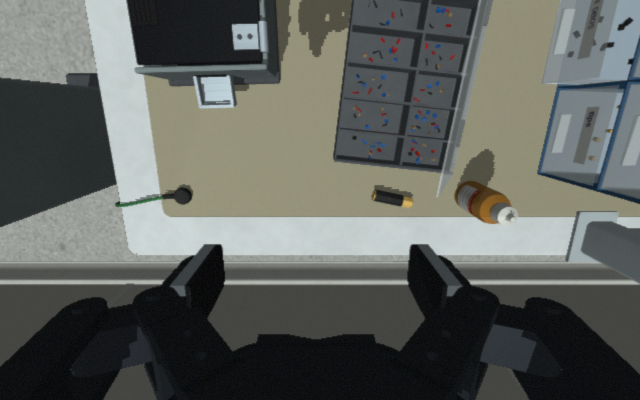

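The crop shows lever pad top at side (277,226) and scene (364,187). The box corners, lid and lip are readable too. The push pad is the faint ribbed patch at side (293,261). Next I'll fit the feeder pose.

```bash
cat > fit.py <<'E'
from h import *
import pickle
from scipy.optimize import least_squares
Ps=pickle.load(open("P.pkl","rb"))
S=lambda X,Y:(260+(X-400)/3.75,165+Y/3.75); C=lambda X,Y:(285+X/4,165+Y/4)
D=[("side",(-58,-72,80),S(505,450)),("side",(60,-72,80),S(740,435)),("side",(-58,55,80),S(489,281)),("side",(60,55,80),S(702,268)),
("scene",(-58,55,80),C(268,175)),("scene",(-58,-72,80),C(362,103)),("wrist",(-58,-72,80),(137,68)),("wrist",(60,-72,80),(268,65)),
("side",(0,73,130),S(586,180)),("side",None,S(465,229)),("scene",None,C(315,86))]
def w(p,q):
    c,s=np.cos(p[2]),np.sin(p[2]); x,y,z=np.array(q)/1000
    return np.array([p[0]+c*x-s*y,p[1]+s*x+c*y,z+p[4]])
def pr(n,X):
    u=Ps[n]@np.append(X,1); return u[:2]/u[2]
def res(p): return np.concatenate([pr(n,w(p,q or (p[3]*1000,35,132)))-m for n,q,m in D])
r=least_squares(res,[0.5,0.2,0,-0.08,0],loss="soft_l1"); p=r.x
if __name__=="__main__":
    print(p.round(4)); print(res(p).reshape(-1,2).round(1).tolist())
    for nm,q in dict(pad=(p[3]*1000,35,132),push=(-42,0,80),lip=(0,73,130),rear=(0,186,142)).items(): print(nm,w(p,q).round(4))
    print("tri pad",tri(Ps["side"],D[9][2],Ps["scene"],D[10][2]),"corner",tri(Ps["side"],D[2][2],Ps["scene"],D[4][2]))
    print("push ray check", pr("side",w(p,(-42,0,80))), "seen ~", S(527,362))
E
python3 fit.py
```

```text
[ 0.5201  0.1772  0.028  -0.0699 -0.0028]
[[-0.5, 1.2], [0.4, -0.8], [-0.1, -1.5], [-0.8, -2.6], [-1.6, 1.9], [-0.4, -0.3], [-0.3, 1.3], [0.0, 0.3], [0.7, -0.7], [-0.6, 0.5], [-3.1, 2.0]]
pad [0.4492 0.2102 0.1292]
push [0.4781 0.176  0.0772]
lip [0.5181 0.2502 0.1272]
rear [0.5149 0.3631 0.1392]
tri pad [0.44803114 0.20470407 0.1337114 ] corner [0.4606807  0.2237675  0.07922458]
push ray check [293.29883832 256.92022263] seen ~ (293.8666666666667, 261.5333333333333)
```

```bash
python3 -m crank '{"travel":[[-3,3.2,0],[-6,6.4,-1],[-9,9.6,-3],[-12,12.8,-5],[-15.1,15.8,-8]],"turn":[[0,0,0],[0,0,0],[0,0,0],[0,0,0],[0,0,0]],"gripper":[1,1,1,1,1]}' && python3 -m crank '{"travel":[[0,0,-1],[0,0,-2.5],[0,0,-4],[0,0,-5],[0,0,-5]],"turn":[[0,0,0],[0,0,0],[0,0,0],[0,0,0],[0,0,0]],"gripper":[1,1,1,1,1]}'
python3 - <<'E'
from h import *
f,a=grab("side");g,b=grab("wrist")
a=cv2.resize(a[165:325,250:360],None,fx=3.6,fy=3.6);b=cv2.resize(b,(400,250))
o=np.zeros((600,800,3),np.uint8);o[:576,:396]=a;o[:250,400:]=b;cv2.imwrite("pics/c2.png",o)
E
```

```text
clock: 0.65
position: [0.4745, 0.1579, 0.1528]
tool_rot: [3.14, -0.001, 1.571]
force: [1.9, 1.3, -0.7]
grip_width: 0.0123
finger_force: 0.0
clock: 1.15
position: [0.475, 0.1562, 0.1017]
tool_rot: [-3.14, 0.001, 1.571]
force: [-0.3, 0.2, -0.6]
grip_width: 0.0
finger_force: 0.0
```

View pics/c2.png

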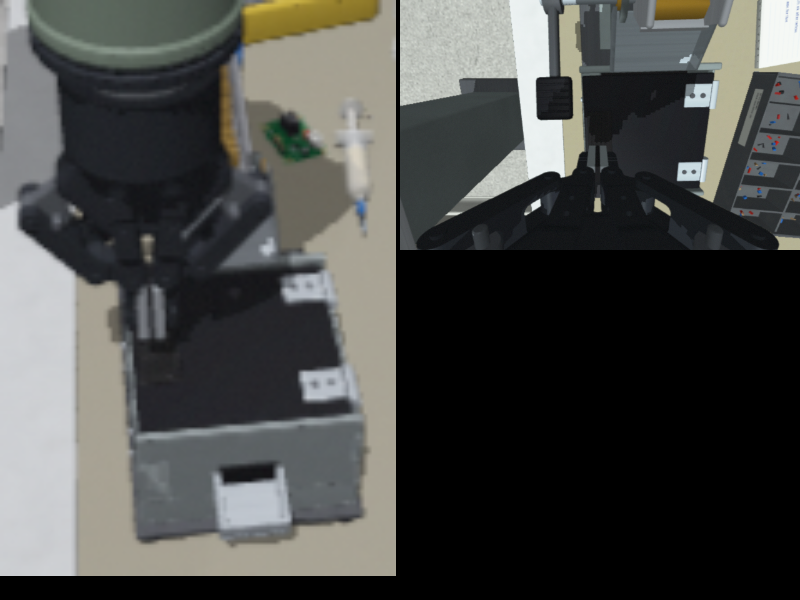

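The closed tips are over the push pad in the side view (crop 150,330). In the wrist view the lever pad is at full-frame px about (246,157). Pressing down now.

```bash
python3 -m crank '{"travel":[[0,0,-1],[0,0,-1.8],[0,0,-2.2],[0,0,-2.6],[0,0,-2.6]],"turn":[[0,0,0],[0,0,0],[0,0,0],[0,0,0],[0,0,0]],"gripper":[1,1,1,1,1]}'; python3 - <<'E'
from h import *
f,im=grab("wrist"); np.save("w.npy",P(f))
E
```

```text
clock: 1.75
position: [0.4753, 0.1565, 0.0763]
tool_rot: [-3.141, 0.0, 1.571]
force: [-0.3, 0.3, 1.7]
grip_width: -0.0001
finger_force: 0.4
```

Contact at about 1.7 N. Press another 5 mm, then retreat up and toward −x.

```bash
python3 -m crank '{"travel":[[0,0,-0.2],[0,0,-0.35],[0,0,-0.45],[0,0,-0.5],[0,0,-0.5]],"turn":[[0,0,0],[0,0,0],[0,0,0],[0,0,0],[0,0,0]],"gripper":[1,1,1,1,1]}'
```

```text
clock: 2.3
position: [0.4756, 0.1566, 0.0718]
tool_rot: [3.141, -0.0, 1.571]
force: [1.7, 0.3, 1.6]
grip_width: 0.0003
finger_force: 0.5
```

```bash
python3 -m crank '{"travel":[[0,0,-0.1],[0,0,-0.2],[0,0,-0.25],[0,0,-0.25],[0,0,-0.25]],"turn":[[0,0,0],[0,0,0],[0,0,0],[0,0,0],[0,0,0]],"gripper":[1,1,1,1,1]}'
```

```text
clock: 2.8
position: [0.4758, 0.1566, 0.0694]
tool_rot: [3.141, -0.0, 1.571]
force: [1.1, 0.0, 6.1]
grip_width: -0.0001
finger_force: 3.2
```

At the stop (6 N). Releasing.

```bash
python3 -m crank '{"travel":[[-1,0,2],[-4,0,5],[-7,0,8],[-7,0,11],[-7,0,11]],"turn":[[0,0,0],[0,0,0],[0,0,0],[0,0,0],[0,0,0]],"gripper":[1,1,1,1,1]}'; python3 -m crank '{"travel":[[0,0,0],[0,0,0],[0,0,0],[0,0,0],[0,0,0]],"turn":[[0,0,0],[0,0,0],[0,0,0],[0,0,0],[0,0,0]],"gripper":[1,1,1,1,1]}'
python3 - <<'E'
from h import *
f,a=grab("side");g,b=grab("wrist");s,c=grab("scene")
a=cv2.resize(a[145:325,240:370],None,fx=3.06,fy=3.06);b=cv2.resize(b,(400,250));c=cv2.resize(c[145:265,265:405],None,fx=2.8,fy=2.8)
o=np.zeros((600,800,3),np.uint8);o[:a.shape[0],:a.shape[1]]=a;o[:250,400:]=b;o[255:255+c.shape[0],400:400+c.shape[1]]=c;cv2.imwrite("pics/c3.png",o)
# lever pad: wrist frame at clock ~1.75 not saved; intersect c2 reading below
print(P(g).tolist())
E
```

```text
clock: 3.3
position: [0.4063, 0.1572, 0.1824]
tool_rot: [3.137, -0.002, 1.571]
force: [0.4, 0.0, -0.4]
grip_width: 0.0001
finger_force: 0.0
clock: 3.8
position: [0.4054, 0.1564, 0.1788]
tool_rot: [-3.141, 0.0, 1.571]
force: [0.1, -0.5, 0.7]
grip_width: 0.0001
finger_force: 0.0
[[308.42931374251515, -85.06240154201753, -304.4130941672027, -7.865562744043839], [-0.24969167216754629, -350.0356967966069, -105.30014113938745, 112.95692699924535], [-0.0011631481654958223, -0.269053781581264, -0.9631244518249805, 0.371527134122127]]
```

View pics/c3.png

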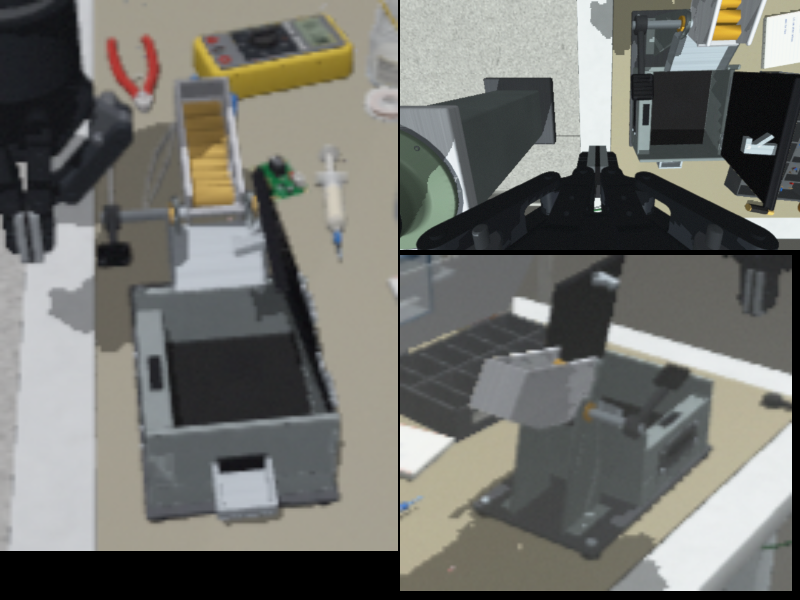

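The lid stands open. The lever pad is at wrist (389,139), side (277.6,226.7), scene (362,188).

```bash
python3 - <<'E'
from fit import *
W=np.array([[308.42931374251515, -85.06240154201753, -304.4130941672027, -7.865562744043839], [-0.24969167216754629, -350.0356967966069, -105.30014113938745, 112.95692699924535], [-0.0011631481654958223, -0.269053781581264, -0.9631244518249805, 0.371527134122127]])
wp,sp,cp=(389,139),(277.6,226.7),(362.1,187.9)
print(tri(W,wp,Ps["side"],sp),tri(W,wp,Ps["scene"],cp),tri(Ps["side"],sp,Ps["scene"],cp))
E
```

```text
[0.45074555 0.20798394 0.13067199] [0.44878151 0.20722065 0.12993671] [0.4493215  0.20731475 0.13030925]
```

```bash
python3 -m crank '{"travel":[[1,1,0],[2.2,2.5,0],[3.2,3.8,-1],[4.2,4.9,-2],[4.2,4.9,-3.4]],"turn":[[0,0,0],[0,0,0],[0,0,0],[0,0,0],[0,0,0]],"gripper":[1,1,1,1,1]}'; python3 -m crank '{"travel":[[0,0,-0.5],[0,0,-0.9],[0,0,-1.2],[0,0,-1.3],[0,0,-1.4]],"turn":[[0,0,0],[0,0,0],[0,0,0],[0,0,0],[0,0,0]],"gripper":[1,1,1,1,1]}'
cat > look.py <<'E'
from fit import *
# gold pixels in hopper / cup regions in each camera, plus cup change since last look
def look(tag,save=False):
    out=[];ims={}
    for n in("wrist","side"):
        f,im=grab(n); M=P(f); ims[n]=im
        hsv=cv2.cvtColor(im,cv2.COLOR_BGR2HSV)
        gold=cv2.inRange(hsv,(12,110,60),(30,255,255))
        def poly(pts):
            m=np.zeros(gold.shape,np.uint8); u=[]
            for q in pts:
                v=M@np.append(w(p,q),1); u.append(v[:2]/v[2])
            cv2.fillConvexPoly(m,np.int32(np.round(u)),255); return m
        hop=poly([(-40,-67,32),(54,-67,32),(54,49,32),(-40,49,32)]); chute=poly([(-18,45,80),(18,45,80),(18,68,110),(-18,68,110)])
        h=cv2.countNonZero(gold&hop); c=cv2.countNonZero(gold&~hop)
        nb=cv2.connectedComponentsWithStats(gold&hop)[2][1:,4]
        out.append((n,"hop",h,sorted(int(x) for x in nb if x>15),"chute",cv2.countNonZero(gold&chute),"out",c))
        try:
            o=cv2.imread(f"last_{n}.png"); out.append(("diff",int((cv2.absdiff(o,im).max(2)>40)[cv2.dilate(gold,np.ones((9,9)))>0].sum())))
        except Exception: pass
        cv2.imwrite(f"last_{n}.png",im)
    s=bot.observe(); print(tag,"t",round(float(s["clock"]),2),"z",round(float(s["position"][2]),4),"Fz",round(float(s["force"][2]),1)); [print("  ",*x) for x in out]
if __name__=="__main__": look(sys.argv[1] if len(sys.argv)>1 else "")
E
python3 look.py
python3 -c "
import cv2,numpy as np
a=cv2.imread('last_wrist.png');b=cv2.imread('last_side.png')[130:330,220:420]
o=np.zeros((600,800,3),np.uint8);o[:300,:480]=cv2.resize(a,(480,300));o[200:600,400:800]=cv2.resize(b,(400,400));o[:300,:480]=cv2.resize(a,(480,300));cv2.imwrite('pics/c4.png',o)"
```

```text
clock: 4.45
position: [0.4486, 0.2071, 0.145]
tool_rot: [3.14, -0.001, 1.572]
force: [-0.0, -1.1, -1.1]
grip_width: 0.0001
finger_force: 0.0
clock: 4.95
position: [0.4476, 0.2054, 0.1316]
tool_rot: [3.141, -0.0, 1.571]
force: [-0.8, -0.8, 2.5]
grip_width: -0.0002
finger_force: 1.1
 t 5.05 z 0.1315 Fz 3.1
   wrist hop 0 [] chute 78 out 7298
   side hop 0 [] chute 0 out 1688[ WARN:0@2.676] global loadsave.cpp:275 findDecoder imread_('last_wrist.png'): can't open/read file: check file path/integrity
[ WARN:0@4.730] global loadsave.cpp:275 findDecoder imread_('last_side.png'): can't open/read file: check file path/integrity
```

View pics/c4.png

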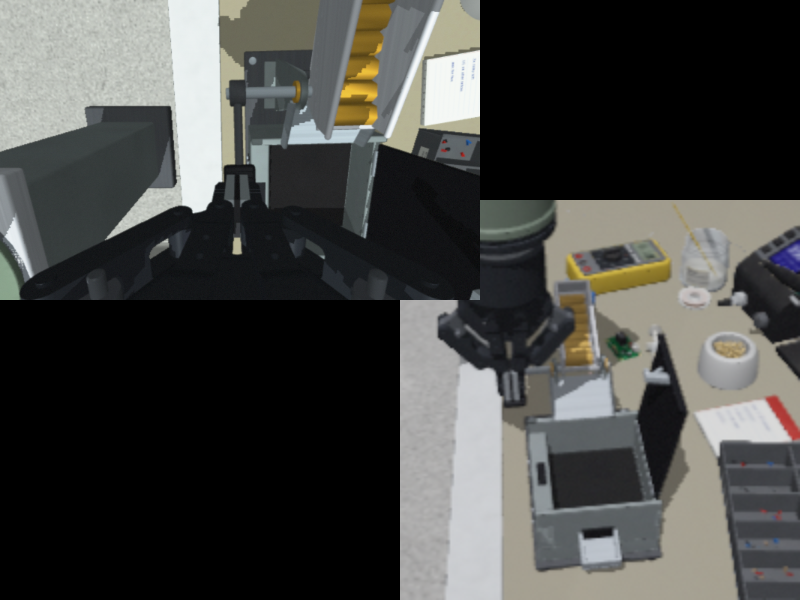

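The tip is on the lever pad (wrist crop 240,185), and both the cup and the empty hopper are visible. Pressing slowly.

```bash
python3 -m crank '{"travel":[[0,0,-0.1],[0,0,-0.25],[0,0,-0.4],[0,0,-0.5],[0,0,-0.6]],"turn":[[0,0,0],[0,0,0],[0,0,0],[0,0,0],[0,0,0]],"gripper":[1,1,1,1,1]}' >/dev/null; python3 look.py a; python3 -m crank '{"travel":[[0,0,-0.05],[0,0,-0.1],[0,0,-0.15],[0,0,-0.2],[0,0,-0.2]],"turn":[[0,0,0],[0,0,0],[0,0,0],[0,0,0],[0,0,0]],"gripper":[1,1,1,1,1]}' >/dev/null; python3 look.py b
```

```text
a t 5.65 z 0.1251 Fz 1.4
   wrist hop 68 [68] chute 211 out 7425
   diff 5075
   side hop 0 [] chute 0 out 1713
   diff 135
b t 6.25 z 0.1232 Fz 1.9
   wrist hop 155 [155] chute 298 out 7679
   diff 3180
   side hop 0 [] chute 0 out 1704
   diff 38
```

```bash
R='"turn":[[0,0,0],[0,0,0],[0,0,0],[0,0,0],[0,0,0]]'; python3 -m crank '{"travel":[[0,0,-0.05],[0,0,-0.1],[0,0,-0.15],[0,0,-0.15],[0,0,-0.15]],"turn":[[0,0,0],[0,0,0],[0,0,0],[0,0,0],[0,0,0]],"gripper":[1,1,1,1,1]}' >/dev/null; python3 look.py c; python3 -m crank '{"travel":[[0,0,-0.05],[0,0,-0.1],[0,0,-0.15],[0,0,-0.15],[0,0,-0.15]],"turn":[[0,0,0],[0,0,0],[0,0,0],[0,0,0],[0,0,0]],"gripper":[1,1,1,1,1]}' >/dev/null; python3 look.py d
```

```text
c t 6.85 z 0.1217 Fz 1.5
   wrist hop 255 [255] chute 393 out 7812
   diff 2703
   side hop 0 [] chute 0 out 1710
   diff 9
d t 7.45 z 0.1203 Fz 1.6
   wrist hop 367 [367] chute 448 out 7965
   diff 3910
   side hop 0 [] chute 0 out 1705
   diff 40
```

```bash
python3 -m crank '{"travel":[[0,0,-0.05],[0,0,-0.1],[0,0,-0.15],[0,0,-0.15],[0,0,-0.15]],"turn":[[0,0,0],[0,0,0],[0,0,0],[0,0,0],[0,0,0]],"gripper":[1,1,1,1,1]}' >/dev/null; python3 look.py e
```

```text
e t 8.05 z 0.1187 Fz 1.9
   wrist hop 390 [390] chute 480 out 7964
   diff 2287
   side hop 0 [] chute 0 out 1719
   diff 5
```

```bash
sed -i 's/^if __name__.*/    return 1 if (h>0 or out[-1][1]>60) else 0\nif __name__=="__main__": sys.exit(look(sys.argv[1]))/' look.py
python3 -m crank '{"travel":[[0,0,-0.04],[0,0,-0.08],[0,0,-0.12],[0,0,-0.12],[0,0,-0.12]],"turn":[[0,0,0],[0,0,0],[0,0,0],[0,0,0],[0,0,0]],"gripper":[1,1,1,1,1]}' >/dev/null; python3 look.py f && python3 -m crank '{"travel":[[0,0,-0.04],[0,0,-0.08],[0,0,-0.12],[0,0,-0.12],[0,0,-0.12]],"turn":[[0,0,0],[0,0,0],[0,0,0],[0,0,0],[0,0,0]],"gripper":[1,1,1,1,1]}' >/dev/null && python3 look.py g &&  python3 -m crank '{"travel":[[0,0,-0.04],[0,0,-0.08],[0,0,-0.12],[0,0,-0.12],[0,0,-0.12]],"turn":[[0,0,0],[0,0,0],[0,0,0],[0,0,0],[0,0,0]],"gripper":[1,1,1,1,1]}' >/dev/null && python3 look.py h
```

```text
f t 8.65 z 0.1175 Fz 2.2
   wrist hop 405 [405] chute 466 out 7879
   diff 1773
   side hop 0 [] chute 0 out 1714
   diff 3
g t 9.25 z 0.1164 Fz 1.7
   wrist hop 705 [24, 675] chute 458 out 8228
   diff 5724
   side hop 0 [] chute 20 out 1749
   diff 206
```

They're sliding. Hold here.

```bash
python3 -m crank '{"travel":[[0,0,0],[0,0,0],[0,0,0],[0,0,0],[0,0,0]],"turn":[[0,0,0],[0,0,0],[0,0,0],[0,0,0],[0,0,0]],"gripper":[1,1,1,1,1]}' >/dev/null; python3 look.py h; python3 -m crank '{"travel":[[0,0,0],[0,0,0],[0,0,0],[0,0,0],[0,0,0]],"turn":[[0,0,0],[0,0,0],[0,0,0],[0,0,0],[0,0,0]],"gripper":[1,1,1,1,1]}' >/dev/null; python3 look.py i
python3 -c "
import cv2,numpy as np
a=cv2.imread('last_wrist.png');b=cv2.imread('last_side.png')[150:330,260:360]
o=np.zeros((600,800,3),np.uint8);o[:600,:450]=cv2.resize(a[0:320,230:470],(450,600));o[:600,460:793]=cv2.resize(b,(333,600));cv2.imwrite('pics/c5.png',o)"
```

```text
h t 9.85 z 0.1163 Fz 2.1
   wrist hop 1124 [448, 676] chute 501 out 8135
   diff 4691
   side hop 102 [102] chute 0 out 1660
   diff 240
i t 10.45 z 0.1163 Fz 1.5
   wrist hop 1125 [448, 677] chute 502 out 8126
   diff 0
   side hop 103 [103] chute 0 out 1661
   diff 0
```

View pics/c5.png

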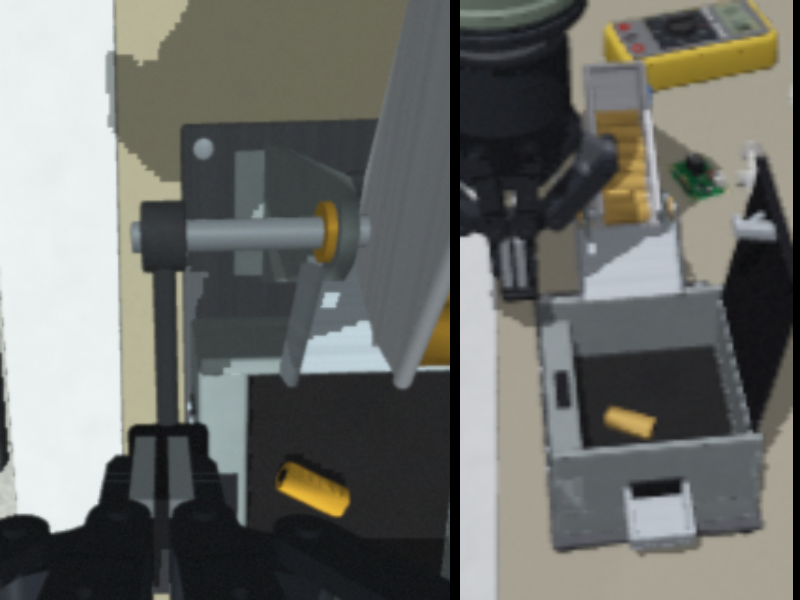

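One standoff is in the hopper (side 308,276) and the flow has stopped. I'll ease the tilt on in 1 mm steps, stopping at any motion.

```bash
sed -i 's/(h>0 or out\[-1\]\[1\]>60)/out[-1][1]>40/' look.py
python3 -m crank '{"travel":[[0,0,-0.03],[0,0,-0.06],[0,0,-0.1],[0,0,-0.1],[0,0,-0.1]],"turn":[[0,0,0],[0,0,0],[0,0,0],[0,0,0],[0,0,0]],"gripper":[1,1,1,1,1]}' >/dev/null; python3 look.py j && python3 -m crank '{"travel":[[0,0,-0.03],[0,0,-0.06],[0,0,-0.1],[0,0,-0.1],[0,0,-0.1]],"turn":[[0,0,0],[0,0,0],[0,0,0],[0,0,0],[0,0,0]],"gripper":[1,1,1,1,1]}' >/dev/null && python3 look.py k && python3 -m crank '{"travel":[[0,0,-0.03],[0,0,-0.06],[0,0,-0.1],[0,0,-0.1],[0,0,-0.1]],"turn":[[0,0,0],[0,0,0],[0,0,0],[0,0,0],[0,0,0]],"gripper":[1,1,1,1,1]}' >/dev/null && python3 look.py l
```

```text
j t 11.05 z 0.1153 Fz 2.2
   wrist hop 1141 [454, 687] chute 523 out 8054
   diff 1681
   side hop 104 [104] chute 0 out 1668
   diff 1
k t 11.65 z 0.1144 Fz 1.6
   wrist hop 1171 [486, 684] chute 512 out 7923
   diff 1766
   side hop 103 [103] chute 0 out 1672
   diff 2
l t 12.25 z 0.1133 Fz 1.3
   wrist hop 1812 [211, 691, 910] chute 497 out 7874
   diff 6176
   side hop 103 [103] chute 70 out 1694
   diff 169
```

```bash
python3 -m crank '{"travel":[[0,0,0],[0,0,0],[0,0,0],[0,0,0],[0,0,0]],"turn":[[0,0,0],[0,0,0],[0,0,0],[0,0,0],[0,0,0]],"gripper":[1,1,1,1,1]}' >/dev/null; python3 look.py m; python3 -m crank '{"travel":[[0,0,0],[0,0,0],[0,0,0],[0,0,0],[0,0,0]],"turn":[[0,0,0],[0,0,0],[0,0,0],[0,0,0],[0,0,0]],"gripper":[1,1,1,1,1]}' >/dev/null; python3 look.py n
python3 -c "
import cv2,numpy as np
a=cv2.imread('last_wrist.png');b=cv2.imread('last_side.png')[150:330,260:360]
o=np.zeros((600,800,3),np.uint8);o[:600,:450]=cv2.resize(a[0:320,230:470],(450,600));o[:600,460:793]=cv2.resize(b,(333,600));cv2.imwrite('pics/c6.png',o)"
```

```text
m t 12.85 z 0.1134 Fz 1.7
   wrist hop 1436 [116, 245, 1075] chute 257 out 7152
   diff 3917
   side hop 201 [201] chute 0 out 1575
   diff 278
n t 13.45 z 0.1133 Fz 1.6
   wrist hop 1433 [116, 246, 1071] chute 257 out 7151
   diff 1
   side hop 202 [202] chute 0 out 1577
   diff 0
```

View pics/c6.png

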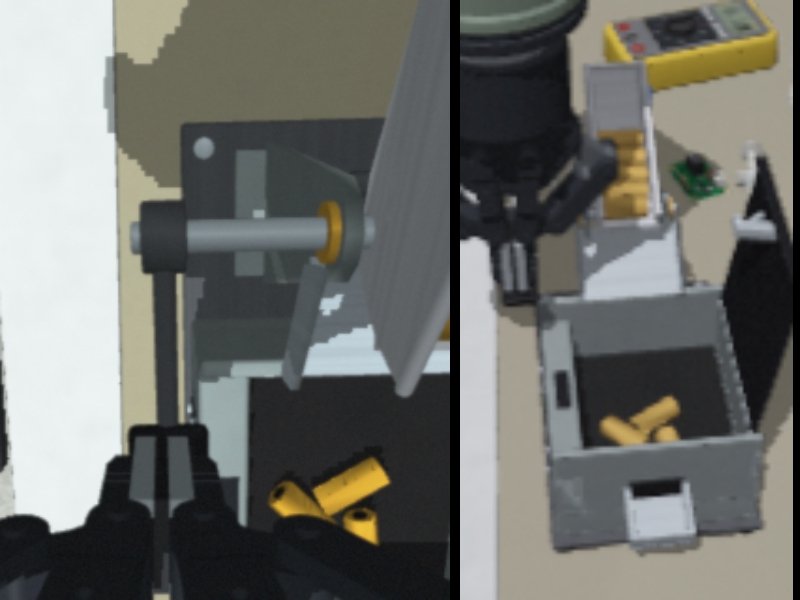

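Three standoffs lie in the hopper (side about 300,270, 316,272 and 311,280), so I'll let the cup down gently and retreat.

```bash
python3 -m crank '{"travel":[[0,0,0.3],[0,0,0.7],[0,0,1.1],[0,0,1.5],[0,0,1.9]],"turn":[[0,0,0],[0,0,0],[0,0,0],[0,0,0],[0,0,0]],"gripper":[1,1,1,1,1]}' >/dev/null; python3 -m crank '{"travel":[[0,0,1],[0,0,3],[-1,-1,6],[-3,-3,9],[-5,-5,12]],"turn":[[0,0,0],[0,0,0],[0,0,0],[0,0,0],[0,0,0]],"gripper":[1,1,1,1,1]}';python3 -m crank '{"travel":[[0,-3,0],[0,-6,0],[0,-9,0],[0,-9,0],[0,-9,0]],"turn":[[0,0,0],[0,0,0],[0,0,0],[0,0,0],[0,0,0]],"gripper":[1,1,1,1,1]}' ; python3 -m crank '{"travel":[[0,0,0],[0,0,0],[0,0,0],[0,0,0],[0,0,0]],"turn":[[0,0,0],[0,0,0],[0,0,0],[0,0,0],[0,0,0]],"gripper":[1,1,1,1,1]}' ; python3 look.py o;python3 -m crank '{"travel":[[0,0,0],[0,0,0],[0,0,0],[0,0,0],[0,0,0]],"turn":[[0,0,0],[0,0,0],[0,0,0],[0,0,0],[0,0,0]],"gripper":[1,1,1,1,1]}' >/dev/null; python3 look.py p
python3 - <<'E'
from h import *
a=cv2.imread('last_wrist.png');b=cv2.imread('last_side.png')[150:330,250:370];s,c=grab("scene")
o=np.zeros((600,800,3),np.uint8);o[:600,:400]=cv2.resize(b,(400,600));o[:250,400:]=cv2.resize(a,(400,250));c=cv2.resize(c[145:265,265:405],None,fx=2.8,fy=2.8);o[255:255+c.shape[0],400:400+c.shape[1]]=c;cv2.imwrite('pics/c7.png',o)
E
```

```text
clock: 14.45
position: [0.3966, 0.1549, 0.2538]
tool_rot: [-3.141, 0.0, 1.571]
force: [0.6, -0.7, 0.7]
grip_width: -0.0001
finger_force: 0.0
clock: 14.95
position: [0.3975, 0.0653, 0.2529]
tool_rot: [3.141, -0.0, 1.57]
force: [0.1, 0.2, -0.8]
grip_width: -0.0
finger_force: 0.0
clock: 15.45
position: [0.3975, 0.0657, 0.2523]
tool_rot: [-3.141, 0.0, 1.571]
force: [0.3, 0.7, -0.1]
grip_width: -0.0003
finger_force: 0.0
o t 15.55 z 0.2523 Fz 0.9
   wrist hop 1174 [362, 812] chute 0 out 294
   diff 2896
   side hop 202 [202] chute 0 out 1630
   diff 1002
p t 16.15 z 0.2523 Fz -0.1
   wrist hop 1167 [362, 805] chute 0 out 296
   diff 9
   side hop 202 [202] chute 0 out 1629
   diff 0
```

View pics/c7.png

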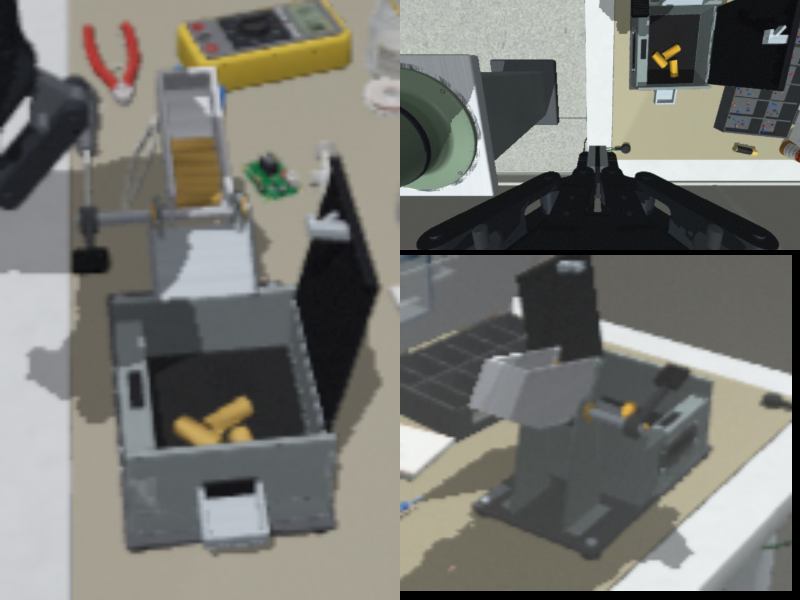

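Three standoffs are in the hopper and the rest are in the cup (side crop 195,170). The cup is level, the lid is open (crop 340,290) and nothing is moving, so I'm handing in.

```bash
python3 -c "from workcell import bot; print(bot.job_done())"
```

```text
the job is handed in; nothing more can be done
None
```

The job is handed in, though no verdict came back: the last pictures show the lid open, three standoffs in the hopper, the rest in the level cup, the arm clear, and nothing seen knocked about.

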